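Clamp a bow grip block evenly in the cam press

TASK

Push the striped wooden grip block fully home against the red stop of the press. Then bring the plate down on it evenly: press the four red cam handles to about halfway in cross order (one corner, the diagonally opposite corner, then the other two corners), and go round a second time in cross order, pressing each handle all the way down. Leave the other things on the bench alone.

Things in the scene. Friction and masses are not known exactly. Their poses are not given: they have to be found in the camera images.
- press: Fixed press, plywood base 20 mm thick (x -90..80, y -75..75 mm) with green cam brackets. Origin on the bench under the plate's middle; x runs along the block channel to the red stop, away from the robot, y left, z up; yaw varies. Rails at y = +/-30 guide the block. Brackets at x = +/-20..52, y = +/-18..64, up to z = 100; corner posts to z = 76; only the handles are higher.
- press_stop (a point): Middle of the face of the red stop that the block's far end must touch (press frame: x = 65, y = 0, z = 35 mm); axes as the press.
- block: Loose grip block of dark and light wood stripes, 160 (x) x 50 x 30 mm, about 0.2 kg, lying in the press channel along the press x axis, under the plate. Origin at the centre of its underside (z = 20). It starts 25 to 45 mm short of the stop; its near end sticks out towards the robot, even when home (5 mm past the base). A push of 1 to 3 N on that end slides it.
- block_near_end (a point): Centre of the block's end face on the robot's side, the face to push.
- block_far_end (a point): Centre of the block's other end face, which must come to the stop.
- plate: Loose aluminium pressure plate 100 x 100 x 12 mm, held up by four springs against the four cams. Origin at the centre of its underside: about 56 mm above the bench when all handles are up, about 50 mm when seated on the block.
- cam_near_right (a joint): Angle of the robot-side right cam handle in rad: 0 is raised (0.96 rad, 55 degrees, above level, pointing outwards along the press -y axis), 0.96 is fully down, level, at its end stop; halfway is 0.48. It starts at 0 to 0.15. Stiff: it stays where it is left; pushing its grip down takes up to about 6 N.
- cam_near_right_grip (a point): Point on the centre line of the robot-side right handle, 75 mm from its pivot, in the middle of the red grip (round, 18 mm thick, from 39 to 110 mm from the pivot). It moves with the handle.
- cam_near_right_pivot (a point): Pivot of the robot-side right handle, on the press at x = -36, y = -30, z = 87 mm. The handle swings in the plane across the press x axis. The next handle on this side is 72 mm away; a raised handle tops out 178 mm above the bench: keep a wide gripper body clear of it.
- cam_near_left (a joint): Angle of the robot-side left cam handle in rad: 0 is raised (0.96 rad, 55 degrees, above level, pointing outwards along the press +y axis), 0.96 is fully down, level, at its end stop; halfway is 0.48. It starts at 0 to 0.15. Stiff: it stays where it is left; pushing its grip down takes up to about 6 N.
- cam_near_left_grip (a point): Point on the centre line of the robot-side left handle, 75 mm from its pivot, in the middle of the red grip (round, 18 mm thick, from 39 to 110 mm from the pivot). It moves with the handle.
- cam_near_left_pivot (a point): Pivot of the robot-side left handle, on the press at x = -36, y = +30, z = 87 mm. The handle swings in the plane across the press x axis. The next handle on this side is 72 mm away; a raised handle tops out 178 mm above the bench: keep a wide gripper body clear of it.
- cam_far_right (a joint): Angle of the stop-side right cam handle in rad: 0 is raised (0.96 rad, 55 degrees, above level, pointing outwards along the press -y axis), 0.96 is fully down, level, at its end stop; halfway is 0.48. It starts at 0 to 0.15. Stiff: it stays where it is left; pushing its grip down takes up to about 6 N.
- cam_far_right_grip (a point): Point on the centre line of the stop-side right handle, 75 mm from its pivot, in the middle of the red grip (round, 18 mm thick, from 39 to 110 mm from the pivot). It moves with the handle.
- cam_far_right_pivot (a point): Pivot of the stop-side right handle, on the press at x = 36, y = -30, z = 87 mm. The handle swings in the plane across the press x axis. The next handle on this side is 72 mm away; a raised handle tops out 178 mm above the bench: keep a wide gripper body clear of it.
- cam_far_left (a joint): Angle of the stop-side left cam handle in rad: 0 is raised (0.96 rad, 55 degrees, above level, pointing outwards along the press +y axis), 0.96 is fully down, level, at its end stop; halfway is 0.48. It starts at 0 to 0.15. Stiff: it stays where it is left; pushing its grip down takes up to about 6 N.
- cam_far_left_grip (a point): Point on the centre line of the stop-side left handle, 75 mm from its pivot, in the middle of the red grip (round, 18 mm thick, from 39 to 110 mm from the pivot). It moves with the handle.
- cam_far_left_pivot (a point): Pivot of the stop-side left handle, on the press at x = 36, y = +30, z = 87 mm. The handle swings in the plane across the press x axis. The next handle on this side is 72 mm away; a raised handle tops out 178 mm above the bench: keep a wide gripper body clear of it.
- tape: Roll of tape lying flat, 110 mm across, 30 mm high; bystander. Origin under its centre.
- glue: Yellow glue bottle standing, 64 mm across, 150 mm high; bystander. Origin under its centre.
- hammer: Hammer lying on the bench; bystander. Origin under its middle.
- handscrew: Wooden handscrew clamp lying on the bench, about 150 x 270 mm with its two screw handles; bystander. Origin under its middle.
There are look-alikes about, which are no part of the job. What is meant by the block is not pink or yellow, and is the larger of those in its own colour.

How it is judged (in metres and radians):
On the way, in this order (a step that is already met when the one before it is completed fails the run):
1. the block is home against the stop (within 4 mm), with all four handles still up (x of block_far_end in the frame of press_stop above -0.004 m and y of block_far_end in the frame of press_stop between -0.006 and 0.006 m and value of joint each of cam_near_right, cam_near_left, cam_far_right, cam_far_left below 0.22 rad), for 0.1 s.
2. first round: two diagonally opposite handles are about halfway (0.25 to 0.75 rad), the other two still up (below 0.22 rad) (((value of joint cam_near_right between 0.25 and 0.75 rad and value of joint cam_far_left between 0.25 and 0.75 rad and value of joint each of cam_near_left, cam_far_right below 0.22 rad) or (value of joint cam_near_left between 0.25 and 0.75 rad and value of joint cam_far_right between 0.25 and 0.75 rad and value of joint each of cam_near_right, cam_far_left below 0.22 rad))), for 0.1 s.
3. all four handles are about halfway (0.25 to 0.75 rad) (value of joint cam_near_right between 0.25 and 0.75 rad and value of joint cam_near_left between 0.25 and 0.75 rad and value of joint cam_far_right between 0.25 and 0.75 rad and value of joint cam_far_left between 0.25 and 0.75 rad), for 0.1 s.
4. second round: two diagonally opposite handles are fully down (above 0.86 rad), the other two still about halfway (0.25 to 0.75 rad) (((value of joint each of cam_near_right, cam_far_left above 0.86 rad and value of joint cam_near_left between 0.25 and 0.75 rad and value of joint cam_far_right between 0.25 and 0.75 rad) or (value of joint each of cam_near_left, cam_far_right above 0.86 rad and value of joint cam_near_right between 0.25 and 0.75 rad and value of joint cam_far_left between 0.25 and 0.75 rad))), for 0.1 s.
At the end, for the whole second after the job is handed in: All four handles are fully down (above 0.86 of 0.96 rad), the block is within 4 mm of the stop, and the plate is seated on it: level within 0.015 rad, its underside below 52 mm, at rest (value of joint each of cam_near_right, cam_near_left, cam_far_right, cam_far_left above 0.86 rad and x of block_far_end in the frame of press_stop above -0.004 m and y of block_far_end in the frame of press_stop between -0.006 and 0.006 m and angle between plate's own z axis and vertical below 0.015 rad and z of plate in the frame of press below 0.052 m and linear speed of each of plate, block below 0.02 m/s); the robot touches nothing.
It fails at once if a handle is pressed far ahead (above 0.8 rad) while another is still up (below 0.22 rad) (value of joint any of cam_near_right, cam_near_left, cam_far_right, cam_far_left above 0.8 rad and value of joint any of cam_near_right, cam_near_left, cam_far_right, cam_far_left below 0.22 rad).
It fails at once if the plate is drawn down crooked, tilted by more than 0.06 rad (angle between plate's own z axis and vertical above 0.06 rad).
It fails at once if a bystander (tape roll, glue bottle, hammer, wooden handscrew) is shifted by more than 25 mm (distance of any of tape, glue, hammer, handscrew from where it was at the start of the episode above 0.025 m).
It also fails if it takes over 72 s, if anything falls off the work surface, if the arm or the gripper's body presses on something with over 40 N, if the wrist force passes 120 N, or if a joint passes its speed limit or range.

ROBOT

A 7-joint arm with a two-finger parallel gripper is mounted at the origin on the work surface. World frame = base frame: x ahead of the robot, y to its left, z up, the work surface at z = 0. Lengths are in m, angles in degrees, forces in N, time in s.
With the tool pointing down it reaches from about 0.4 to 0.85 m from the base axis. Payload 10.4 kg.
Tool frame: the origin (TCP) lies at the very end of the fingers, on their centre line; the grasp point (between the pads) lies 19 mm behind it; z points along the fingers, y is the line along which they close (so a half turn about z gives the same grasp; the last joint's range is limited). The gripper opens to 87 mm and grips with 3 to 60 N. Pads are 19 mm wide; open, the fingers measure 117 mm over their backs; the gripper's body (75 mm by 190 mm) begins 51 mm behind the grasp point.
Start: joints at [69.58, 19.034, -3.707, 83.658, 1.238, 77.344, -5.071], TCP at [0.205, -0.591, 0.223] pointing down, gripper open.
Joint ranges: [-148.97, 148.97], [-28.65, 121.19], [-84.17, 76.75], [9.2, 138.47], [-72.65, 252.65], [3.7, 117.97], [-149.18, 149.18]. Speed limits (degrees/s): [127.2, 127.2, 159.86, 159.86, 180, 180, 180].

INTERFACE

Orientations are given as a 3x3 rotation matrix whose columns are the frame's x, y, z axes.
In Python, from plant import observe, vision, robot, models gives the robot as it stands. The module is installed in compiled form; this text tells all that it offers.
- The arm moves only by the tool apply_moves, never from a script. Its argument "commands" is a list of rows, each an object with "slide": the shift along the tool's x, y, z in mm, a list of three; "roll": the turn about the tool's z in degrees. In form: [{"slide": [x, y, z], "roll": roll}, ...]. A call has 1 to 12 rows; each row shifts and turns the commanded pose from where the row before left it, along the tool's axes as they then stand; what a row does not reach is not made up. A row lasts 1/12 s, in which the tool goes at most 41.7 mm and 7.16 degrees, less where a joint would pass 70% of its speed; a pose out of reach is approached as far as the arm can. A call with a gripper value outside its range is refused whole. "gripper" is the opening, from 0 (shut) to 1 (fully open), set as the call begins (left out, the last holds). The fingers move at their own pace and stop on an object; the grip force is fixed at half the most. Time passes only in rows, so rows that do not move let the fingers close. It gives the time, the measured TCP pose, the force, the opening and the grip force at its end, in the units of the state.
- observe(): the state, without advancing time (a new reading comes with each control period).
- vision.grab_frame(name): name is "scene" or "top" or "wrist"; returns the picture (400x640x3 uint8, blue, green, red); there is no depth.
- vision.calibration(name): a dict with "intrinsics" (3x3 intrinsics, pixels), "extrinsics" (4x4, takes a point from world to camera coordinates); the wrist camera has in their place "T_tool_cam" (4x4, takes a point from camera to tool coordinates, whose origin is the TCP and whose axes are the flange's). Camera axes: x right, y down, z forward; pixel columns grow to the right and rows downward; lengths in m; the calibration is good to about 2 mm. A picture is of the moment at which its call begins: read the wrist's pose just before it. calibration takes no time and is no camera call.
- robot.close_job(): hands the job in; it is judged then, once.
Trained networks look in the newest picture that a camera, given by its name, has taken for a name from the list of things; names that differ only in an ending like _2 or _b are one class to them, and where a whole thing is asked for, a point or a joint stands for the part that bears it (a point fixed in the world has none). Each returns a list of dicts, best first, with "p" (0 to 1); they miss things now and then, are a little off and sometimes report something else, mostly with a low value. They report only what shows in the picture. A call takes as long as a camera call. They do not tell look-alikes from the thing itself.
- models.look_for(query, camera): "bbox" ([left, top, width, height] in pixels, round what is visible of it).
- models.mark_of(query, camera): "xy" ([column, row] in pixels: a listed point, or the origin of a listed thing).
The state is a dict: "t": time; "q": joint angles; "joint_velocities": joint speeds; "effort": joint torques, N m; "tool_pos": TCP position; "tool_rot": TCP orientation; "force": force on the tool from outside, world axes, zero at the start; "wrist_torque": the same for the moment, N m; "gripper_width": finger opening in m; "grasp_force": force on a finger pad.
Only numpy, scipy, OpenCV 4.12 (cv2) and the standard library are available. Lean on these libraries where they do the work, as an engineer would, in place of code of your own. Each camera call takes 0.05 s, during which the arm holds its last target. There are 200 camera calls.

## Working session

There is one attempt and no reset: what is moved stays moved. The work goes in short steps, Python scripts to look and compute and a tool call to move; the robot and the scene stay as the last step left them, time stands still between calls to the robot, and variables do not carry over. Pictures are saved under pics/ and viewed, at most 13 in all, crops included, and the job is handed in when it is done.

Besides the shell and the picture viewer there is one more tool, called after "Call:" as name([rows], argument=value, ...), one row to a line, values as JSON. apply_moves: Moves the arm, as the interface text tells. Its arguments: {"type":"object","properties":{"commands":{"type":"array"},"gripper":{"type":"number"}},"required":["commands"]}

```bash
mkdir -p pics; python3 - <<'E'
from plant import observe, vision, robot, models
import cv2,numpy as np
s=observe();print(s['t'],s['tool_pos'],np.round(s['tool_rot'],3).tolist(),s['force'])
a=vision.grab_frame("scene");b=vision.grab_frame("top")
cv2.imwrite("pics/s0.png",a);cv2.imwrite("pics/t0.png",b)
for c in("scene","top"):
  k=vision.calibration(c);print(c,np.round(k['intrinsics'],1).tolist(),np.round(k['extrinsics'],4).tolist())
  for q in["block_near_end","block","press","press_stop"]+[f"cam_{n}_{m}_{p}" for n in("near","far") for m in("right","left") for p in("grip","pivot")]:
    print(c,q,[(np.round(d['xy']).tolist(),round(d['p'],2)) for d in models.mark_of(q,c)][:4])
E
```

```text
0.0 [ 0.20461945 -0.5901479   0.22175167] [[0.945, 0.328, -0.001], [0.328, -0.945, 0.001], [-0.0, -0.001, -1.0]] [0.41660549 0.01991016 0.12401775]
scene [[469.2, 0.0, 321.8], [0.0, 469.2, 209.6], [0.0, 0.0, 1.0]] [[0.3336, 0.9427, -0.011, -0.153], [0.5876, -0.217, -0.7795, -0.2184], [-0.7372, 0.2536, -0.6263, 1.9018], [0.0, 0.0, 0.0, 1.0]]
scene block_near_end [([269.0, 250.0], 0.92), ([402.0, 234.0], 0.83), ([358.0, 211.0], 0.63), ([330.0, 200.0], 0.57)]
scene block [([318.0, 208.0], 0.79), ([288.0, 267.0], 0.76), ([406.0, 222.0], 0.71), ([357.0, 232.0], 0.47)]
scene press [([358.0, 245.0], 0.57)]
scene press_stop [([362.0, 252.0], 0.67)]
scene cam_near_right_grip [([328.0, 205.0], 0.53)]
scene cam_near_right_pivot [([350.0, 216.0], 0.59), ([361.0, 245.0], 0.23)]
scene cam_near_left_grip [([379.0, 198.0], 0.44)]
scene cam_near_left_pivot [([367.0, 217.0], 0.51)]
scene cam_far_right_grip [([336.0, 216.0], 0.49)]
scene cam_far_right_pivot [([335.0, 217.0], 0.72), ([348.0, 234.0], 0.52)]
scene cam_far_left_grip [([387.0, 215.0], 0.57), ([351.0, 218.0], 0.22)]
scene cam_far_left_pivot 
[... 250 characters left out ...]
240.0], 0.85), ([354.0, 191.0], 0.71), ([243.0, 178.0], 0.7), ([277.0, 208.0], 0.53)]
top block [([231.0, 191.0], 0.9), ([346.0, 169.0], 0.86), ([284.0, 187.0], 0.66), ([300.0, 236.0], 0.52)]
top press [([285.0, 177.0], 0.69)]
top press_stop [([288.0, 156.0], 0.71)]
top cam_near_right_grip [([300.0, 188.0], 0.42)]
top cam_near_right_pivot [([288.0, 184.0], 0.48)]
top cam_near_left_grip [([256.0, 173.0], 0.43)]
top cam_near_left_pivot [([275.0, 182.0], 0.41)]
top cam_far_right_grip [([306.0, 164.0], 0.59)]
top cam_far_right_pivot [([293.0, 168.0], 0.57), ([289.0, 159.0], 0.5)]
top cam_far_left_grip [([265.0, 153.0], 0.6)]
top cam_far_left_pivot [([278.0, 161.0], 0.47), ([265.0, 153.0], 0.17)]
```

```bash
python3 - <<'E'
import cv2,numpy as np
a=cv2.imread("pics/s0.png");b=cv2.imread("pics/t0.png")
cv2.imwrite("pics/t1.png",cv2.resize(b[110:270,200:400],None,fx=4,fy=3.7,interpolation=cv2.INTER_CUBIC)[:600])
cv2.imwrite("pics/s1.png",cv2.resize(a[160:300,240:440],None,fx=4,fy=4,interpolation=cv2.INTER_CUBIC))
E
```

```text
(no output)
```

View pics/t0.png

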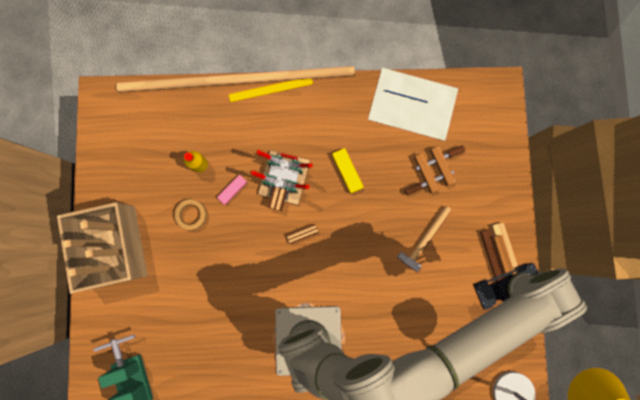

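View pics/t1.png

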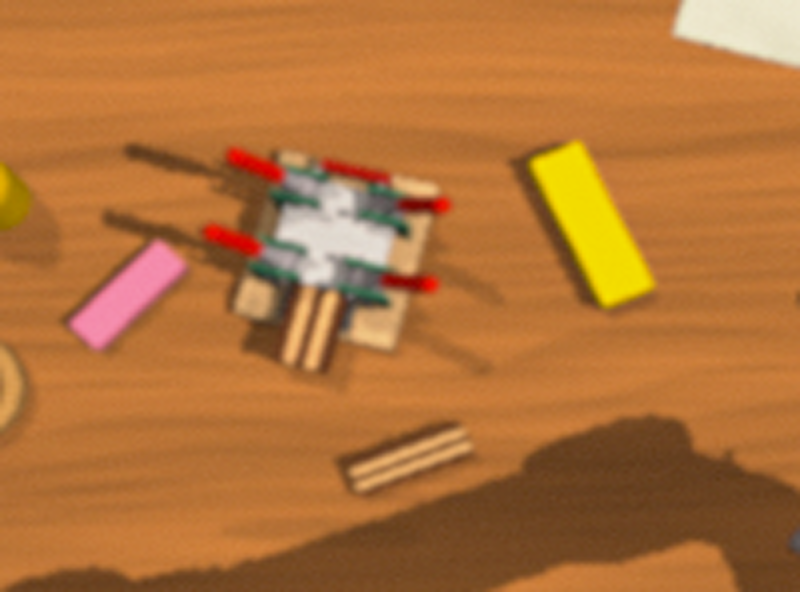

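View pics/s1.png

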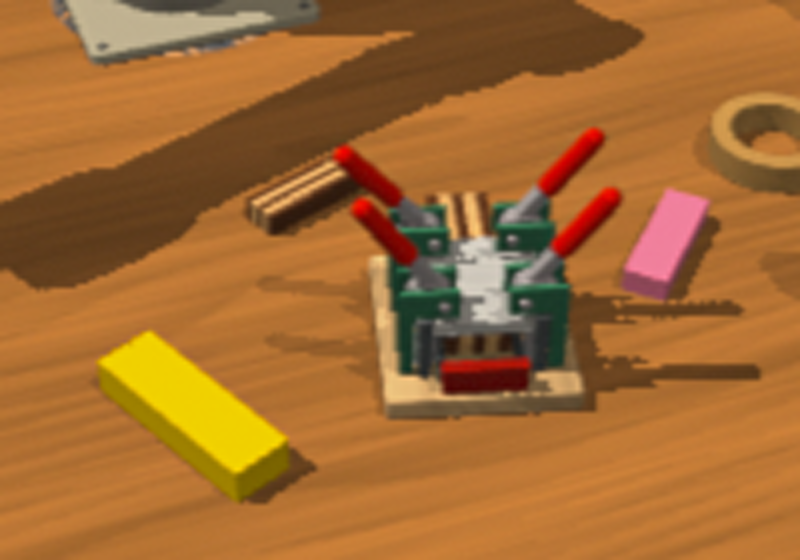

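The top picture shows the press at about (284,177), with its channel mouth facing the robot. There are two striped candidates: the block in the press, whose near end is at (277,203), and a smaller striped one loose at (301,233). The one in the press channel is meant: it is larger, striped, and neither pink nor yellow. The enlarged crop confirms it. Pink (232,190) and yellow (347,170) are decoys.

```bash
cat > h.py <<'E'
import numpy as np
from scipy.optimize import least_squares
from plant import vision
def proj(K,E,P): 
    c=E[:3,:3]@np.asarray(P)+E[:3,3]; u=K@c; return u[:2]/u[2]
PTS={'press_stop':(65,0,35),'nr':(-90,-75,20),'fr':(80,-75,20),'nl':(-90,75,20),'fl':(80,75,20),'press':(0,0,0)}
for n,sx in(('near',-36),('far',36)):
    for m,sy in(('right',-30),('left',30)): PTS[f'cam_{n}_{m}_pivot']=(sx,sy,87)
def W(p,P):
    x,y,a=p; P=np.asarray(P)/1000; c,s=np.cos(a),np.sin(a)
    return np.array([x+c*P[0]-s*P[1],y+s*P[0]+c*P[1],P[2]])
def fit(obs,p0):
    # obs: (K,E,name,uv,w)
    f=lambda p:np.concatenate([(proj(K,E,W(p,PTS[n]))-uv)*w for K,E,n,uv,w in obs])
    return least_squares(f,p0,loss='soft_l1',f_scale=2.)
def wristE(s):
    T=np.eye(4);T[:3,:3]=s['tool_rot'];T[:3,3]=s['tool_pos']
    return np.linalg.inv(T@vision.calibration('wrist')['T_tool_cam'])
E
python3 - <<'E'
from h import *
o=[]
D={'top':{'nr':(298.3,204.1),'fr':(309.3,161.4),'nl':(259.3,195.1),'fl':(270.8,151.9),'press_stop':(288,156),'cam_near_right_pivot':(288,184),'cam_near_left_pivot':(275,182),'cam_far_right_pivot':(293,168),'cam_far_left_pivot':(278,161)},
'scene':{'fr':(336.8,261.3),'fl':(385.8,259.5),'nr':(333,224.5),'press_stop':(362,252),'cam_near_right_pivot':(350,216),'cam_near_left_pivot':(367,217),'cam_far_right_pivot':(348,234)}}
for c,d in D.items():
  k=vision.calibration(c)
  for n,uv in d.items(): o.append((np.array(k['intrinsics']),np.array(k['extrinsics']),n,np.array(uv),1.))
r=fit(o,[.55,.05,-.2]);print(r.x,np.degrees(r.x[2]),r.cost)
print(np.round(r.fun.reshape(-1,2),1).tolist())
print(W(r.x,(-105,0,35)))
k=vision.calibration('wrist');print(np.round(k['T_tool_cam'],3).tolist(),np.round(k['intrinsics'],0).tolist())
E
```

```text
[ 0.59230962  0.07312263 -0.27444364] -15.724462179622591 23.011832156144855
[[-0.3, 0.2], [0.1, -1.5], [-1.0, -0.8], [-0.7, -1.8], [0.5, 2.1], [0.9, 0.7], [-2.7, -1.4], [1.0, -2.8], [-0.5, 0.0], [-0.4, -1.0], [0.3, -2.0], [-1.3, -1.0], [-1.2, -0.2], [-2.3, 1.6], [-0.1, -0.4], [2.3, -1.0]]
[0.49123913 0.10157883 0.035     ]
[[-0.0, -0.97, -0.242, 0.065], [1.0, 0.0, -0.0, -0.001], [0.0, -0.242, 0.97, -0.164], [0.0, 0.0, 0.0, 1.0]] [[279.0, 0.0, 321.0], [0.0, 279.0, 195.0], [0.0, 0.0, 1.0]]
```

Call:
apply_moves([
  {"slide": [29,-25,-7],"roll": 0},
  {"slide": [29,-25,-7],"roll": 0},
  {"slide": [29,-25,-7],"roll": 0},
  {"slide": [29,-25,-7],"roll": 0},
  {"slide": [29,-25,-7],"roll": 0},
  {"slide": [29,-25,-7],"roll": 0},
  {"slide": [29,-25,-7],"roll": 0},
  {"slide": [29,-25,-7],"roll": 0},
  {"slide": [29,-25,-7],"roll": 0},
  {"slide": [29,-25,-7],"roll": 0},
  {"slide": [29,-25,-7],"roll": 0},
  {"slide": [29,-25,-7],"roll": 0},
], gripper=0)

```text
t: 2.3
tool_pos: [0.4358, -0.1913, 0.3072]
tool_rot: [[0.945, 0.328, 0.001], [0.328, -0.945, -0.001], [0.0, 0.001, -1.0]]
force: [0.7, -0.5, 0.8]
gripper_width: 0.0147
grasp_force: 0.0
```

Call:
apply_moves([
  {"slide": [29,-25,0],"roll": 0},
  {"slide": [29,-25,0],"roll": 0},
  {"slide": [29,-25,0],"roll": 0},
  {"slide": [29,-25,0],"roll": 0},
  {"slide": [29,-25,0],"roll": 0},
  {"slide": [29,-25,0],"roll": 0},
  {"slide": [29,-25,0],"roll": 0},
  {"slide": [0,0,0],"roll": 7},
  {"slide": [0,0,0],"roll": 7},
  {"slide": [0,0,0],"roll": 7},
  {"slide": [0,0,0],"roll": 7},
  {"slide": [0,0,0],"roll": 7},
])

```text
t: 3.3
tool_pos: [0.5698, 0.0388, 0.3065]
tool_rot: [[0.96, -0.279, -0.0], [-0.279, -0.96, -0.0], [0.0, 0.0, -1.0]]
force: [0.4, -1.0, 1.2]
gripper_width: 0.0003
grasp_force: 0.0
```

Call:
apply_moves([
  {"slide": [0,0,0],"roll": 0},
  {"slide": [0,0,0],"roll": 0},
  {"slide": [0,0,0],"roll": 0},
])

```text
t: 3.55
tool_pos: [0.5697, 0.0388, 0.3066]
tool_rot: [[0.963, -0.269, 0.0], [-0.269, -0.963, -0.0], [0.0, 0.0, -1.0]]
force: [-0.3, 0.4, -0.0]
gripper_width: 0.0004
grasp_force: 0.0
```

```bash
python3 - <<'E'
from plant import observe, vision, robot, models
import cv2,numpy as np,json
s=observe();print(s['t'],s['tool_pos'],np.round(s['tool_rot'],4).tolist(),s['force'],s['q'])
a=vision.grab_frame("wrist");cv2.imwrite("pics/w0.png",a)
json.dump({'tool_pos':list(s['tool_pos']),'tool_rot':np.array(s['tool_rot']).tolist()},open('w0.json','w'))
for q in["block_near_end","block","press","press_stop"]+[f"cam_{n}_{m}_{p}" for n in("near","far") for m in("right","left") for p in("grip","pivot")]:
    print(q,[(np.round(d['xy'],1).tolist(),round(d['p'],2)) for d in models.mark_of(q,"wrist")][:4])
E
```

```text
3.55 [0.5697266  0.03881349 0.30657789] [[0.963, -0.2695, 0.0001], [-0.2695, -0.963, -0.0001], [0.0001, 0.0001, -1.0]] [-0.28698835  0.40764976 -0.04218735] [  20.52791154   13.42704635  -34.81359986   82.80217744    7.64435807
   86.14060799 -119.69465338]
block_near_end [([209.6, 186.2], 0.94), ([459.3, 154.1], 0.62)]
block [([433.5, 107.3], 0.97), ([198.3, 213.8], 0.57), ([220.3, 202.2], 0.25)]
press [([297.3, 156.9], 0.64)]
press_stop [([293.7, 119.9], 0.72), ([294.5, 157.0], 0.52), ([352.4, 200.6], 0.2)]
cam_near_right_grip [([352.3, 201.1], 0.91), ([109.7, 180.8], 0.44)]
cam_near_right_pivot [([314.6, 191.1], 0.71)]
cam_near_left_grip [([220.2, 202.4], 0.57)]
cam_near_left_pivot [([274.4, 187.9], 0.77), ([314.0, 138.7], 0.46)]
cam_far_right_grip [([350.0, 140.2], 0.74)]
cam_far_right_pivot [([313.0, 138.9], 0.95), ([295.5, 160.9], 0.52), ([352.0, 137.4], 0.4)]
cam_far_left_grip [([218.2, 141.8], 0.58)]
cam_far_left_pivot [([267.1, 136.3], 0.84)]
```

View pics/w0.png

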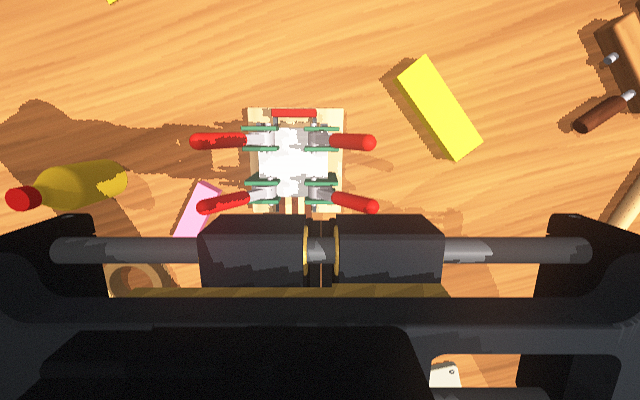

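The wrist picture shows the press upright in the frame. Its far base corners are at (247,108) and (344,108), the red stop is at (294,113) and the handles are at (220,141), (350,141), (222,203) and (350,202). The fingers hide the block's near end. I'll refine the fit with these.

```bash
python3 - <<'E'
from h import *
import json
s=json.load(open('w0.json'))
D={'top':{'nr':(298.3,204.1),'fr':(309.3,161.4),'nl':(259.3,195.1),'fl':(270.8,151.9)},
'scene':{'fr':(336.8,261.3),'fl':(385.8,259.5),'nr':(333,224.5)},
'wrist':{'fl':(247,108),'fr':(344.5,108),'press_stop':(293.7,119.9),'cam_near_right_pivot':(314.6,191.1),'cam_near_left_pivot':(274.4,187.9),'cam_far_right_pivot':(313,138.9),'cam_far_left_pivot':(267.1,136.3)}}
def go(cs):
  o=[]
  for c in cs:
    k=vision.calibration(c);E=wristE(s) if c=='wrist' else np.array(k['extrinsics'])
    for n,uv in D[c].items(): o.append((np.array(k['intrinsics']),E,n,np.array(uv),1.))
  r=fit(o,[.59,.07,-.27]);print(cs,np.round(r.x,4),np.degrees(r.x[2]));print(np.round(r.fun.reshape(-1,2),1).tolist());return r.x
go(['wrist']);p=go(['wrist','top','scene']);np.save('p.npy',p)
R=np.array(s['tool_rot'])
for x in(-180,-125,-95):
  w=W(p,(x,0,30));print(x,w,np.round(R.T@(w-s['tool_pos'])*1000,1))
E
```

```text
['wrist'] [ 0.5916  0.0742 -0.2717] -15.565136223802579
[[-0.4, -0.4], [-0.7, -0.5], [0.8, -2.5], [-0.5, -0.6], [-2.8, 2.7], [0.8, -0.3], [2.2, 2.3]]
['wrist', 'top', 'scene'] [ 0.5916  0.0739 -0.2712] -15.538648474334508
[[-0.2, -0.4], [-0.6, -0.6], [1.0, -2.6], [-0.2, -0.7], [-2.5, 2.6], [1.0, -0.5], [2.4, 2.2], [-0.4, 0.4], [-0.1, -1.4], [-1.2, -0.5], [-1.0, -1.6], [-0.1, -1.2], [0.5, -2.2], [-1.2, -1.1]]
-180 [0.41820656 0.1221194  0.03      ] [-168.4  -39.4  276.6]
-125 [0.47119631 0.10738554 0.03      ] [-113.4  -39.5  276.6]
-95 [0.5000998  0.09934889 0.03      ] [-83.4 -39.6 276.6]
```

Call:
apply_moves([
  {"slide": [-39.5,-10,0],"roll": 0},
  {"slide": [-39.5,-10,0],"roll": 0},
  {"slide": [-39.5,-10,0],"roll": 0},
  {"slide": [-39.5,-10,0],"roll": 0},
  {"slide": [0,0,0],"roll": 0},
  {"slide": [0,0,38],"roll": 0},
  {"slide": [0,0,38],"roll": 0},
  {"slide": [0,0,38],"roll": 0},
  {"slide": [0,0,38],"roll": 0},
  {"slide": [0,0,38],"roll": 0},
  {"slide": [0,0,38],"roll": 0},
])

```text
t: 5.12
tool_pos: [0.4287, 0.1205, 0.0772]
tool_rot: [[0.962, -0.273, 0.001], [-0.273, -0.962, -0.0], [0.001, -0.0, -1.0]]
force: [1.5, 0.3, -0.4]
gripper_width: 0.0004
grasp_force: 0.0
```

```bash
cat >> h.py <<'E'
def tcp():
    from plant import observe
    s=observe();p=np.load('p.npy');d=np.array(s['tool_pos'])-W(p,(0,0,0));c,sn=np.cos(p[2]),np.sin(p[2])
    print('t',round(s['t'],2),'press xyz',np.round([1e3*(c*d[0]+sn*d[1]),1e3*(c*d[1]-sn*d[0]),1e3*d[2]],1),'F',np.round(s['force'],1),'yawerr',np.round(np.degrees(np.arctan2(s['tool_rot'][1][0],s['tool_rot'][0][0])-p[2]),2));return s
E
python3 - <<'E'
from h import *
from plant import models
import cv2
s=tcp()
a=vision.grab_frame("top");b=vision.grab_frame("scene");w=vision.grab_frame("wrist")
cv2.imwrite("pics/c1.png",np.hstack([cv2.resize(a[130:230,240:330],(450,500)),w[0:400:1,150:500][:400].copy() if 0 else cv2.resize(w[:,200:440],(300,500))]))
print(models.mark_of('block_near_end','wrist'),models.mark_of('block_near_end','top'))
E
```

```text
t 5.12 press xyz [-169.5    1.2   77.2] F [ 1.5  0.3 -0.4] yawerr -0.32
[{'xy': [116.1, 37.6], 'p': 0.91}, {'xy': [317.0, 149.2], 'p': 0.65}] [{'xy': [286.4, 241.5], 'p': 0.72}, {'xy': [353.4, 189.6], 'p': 0.71}, {'xy': [276.9, 207.2], 'p': 0.69}, {'xy': [244.2, 179.2], 'p': 0.63}, {'xy': [290.8, 169.2], 'p': 0.47}]
```

View pics/c1.png

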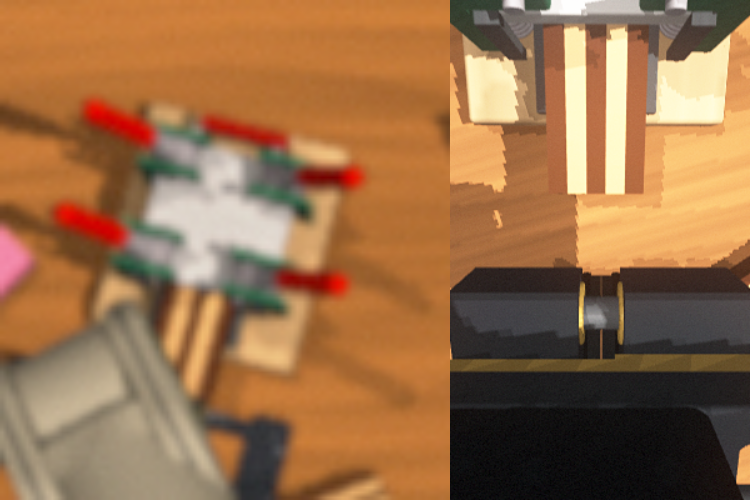

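The block's near end is about 40 mm ahead of the fingers and centred on them, at (317,149) in the wrist picture. Next I lower the tool and push.

Call:
apply_moves([
  {"slide": [0,0,24],"roll": 0},
  {"slide": [0,1,23],"roll": 0},
  {"slide": [0,0,0],"roll": 0},
  {"slide": [8,0,0],"roll": 0},
  {"slide": [8,0,0],"roll": 0},
  {"slide": [8,0,0],"roll": 0},
  {"slide": [6,0,0],"roll": 0},
  {"slide": [5,0,0],"roll": 0},
  {"slide": [5,0,0],"roll": 0},
  {"slide": [5,0,0],"roll": 0},
  {"slide": [5,0,0],"roll": 0},
])

```text
t: 6.28
tool_pos: [0.4767, 0.1058, 0.0315]
tool_rot: [[0.962, -0.273, -0.0], [-0.273, -0.962, -0.0], [-0.0, 0.0, -1.0]]
force: [-3.0, 1.1, 3.0]
gripper_width: 0.0007
grasp_force: 1.7
```

Call:
apply_moves([
  {"slide": [3,0,0],"roll": 0},
  {"slide": [3,0,0],"roll": 0},
  {"slide": [2,0,0],"roll": 0},
  {"slide": [0,0,0],"roll": 0},
])

```text
t: 6.62
tool_pos: [0.4847, 0.1035, 0.0315]
tool_rot: [[0.962, -0.274, 0.0], [-0.274, -0.962, 0.0], [0.0, -0.0, -1.0]]
force: [-0.3, -0.3, -0.4]
gripper_width: 0.0008
grasp_force: 0.0
```

```bash
python3 -c "
from h import *
s=tcp();print(s['force'])"
```

```text
t 6.62 press xyz [-110.9   -0.2   31.5] F [-0.3 -0.3 -0.4] yawerr -0.35
[-0.27363059 -0.29537268 -0.3689551 ]
```

Call:
apply_moves([
  {"slide": [2,0,0],"roll": 0},
  {"slide": [2,0,0],"roll": 0},
])

```text
t: 6.78
tool_pos: [0.488, 0.1025, 0.0315]
tool_rot: [[0.962, -0.273, -0.0], [-0.273, -0.962, -0.0], [-0.0, 0.0, -1.0]]
force: [-2.4, 0.2, 0.8]
gripper_width: 0.0006
grasp_force: 0.9
```

Call:
apply_moves([
  {"slide": [2,0,0],"roll": 0},
  {"slide": [0,0,0],"roll": 0},
])

```text
t: 6.95
tool_pos: [0.4905, 0.1017, 0.0316]
tool_rot: [[0.962, -0.274, 0.001], [-0.274, -0.962, -0.0], [0.001, -0.0, -1.0]]
force: [0.6, 0.2, -0.5]
gripper_width: 0.0005
grasp_force: 0.0
```

Call:
apply_moves([
  {"slide": [2,0,0],"roll": 0},
  {"slide": [0,0,0],"roll": 0},
])

```text
t: 7.12
tool_pos: [0.4907, 0.1017, 0.0314]
tool_rot: [[0.962, -0.273, -0.003], [-0.273, -0.962, -0.0], [-0.003, 0.001, -1.0]]
force: [-7.5, 1.4, 6.8]
gripper_width: 0.0002
grasp_force: 4.1
```

The block stopped where predicted, with the tool at press x = -104.7 and about 7.5 N, so it's home. I'll back off, rise and go over the near right handle.

Call:
apply_moves([
  {"slide": [-20,0,0],"roll": 0},
  {"slide": [-25,0,0],"roll": 0},
  {"slide": [0,0,-38],"roll": 0},
  {"slide": [0,0,-38],"roll": 0},
  {"slide": [0,0,-38],"roll": 0},
  {"slide": [0,0,-38],"roll": 0},
  {"slide": [0,0,-28],"roll": 0},
  {"slide": [30,15,0],"roll": 0},
  {"slide": [30,16,0],"roll": 0},
  {"slide": [30,16,0],"roll": 0},
  {"slide": [22,16,0],"roll": 0},
  {"slide": [0,0,0],"roll": 0},
])

```text
t: 8.12
tool_pos: [0.5418, 0.0166, 0.2109]
tool_rot: [[0.96, -0.28, 0.0], [-0.28, -0.96, -0.001], [0.001, 0.001, -1.0]]
force: [-0.6, -0.2, -0.9]
gripper_width: 0.0006
grasp_force: 0.0
```

```bash
python3 - <<'E'
from h import *
from plant import models
import cv2
s=tcp()
a=vision.grab_frame("scene");w=vision.grab_frame("wrist")
cv2.imwrite("pics/c2.png",np.hstack([cv2.resize(a[180:280,310:420],(440,400)),cv2.resize(w[:,150:500],(350,400))]))
E
```

```text
t 8.12 press xyz [-32.7 -68.5 210.9] F [-0.6 -0.2 -0.9] yawerr -0.74
```

View pics/c2.png

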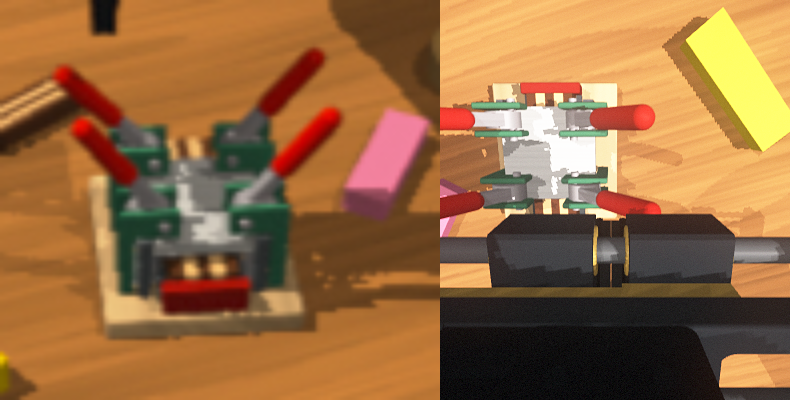

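Call:
apply_moves([
  {"slide": [-3,-5,15],"roll": 0},
  {"slide": [0,0,15],"roll": 0},
  {"slide": [0,0,12],"roll": 0},
  {"slide": [0,0,12],"roll": 0},
  {"slide": [0,0,12],"roll": 0},
  {"slide": [0,0,12],"roll": 0},
  {"slide": [0,0,10],"roll": 0},
  {"slide": [0,0,0],"roll": 0},
])

```text
t: 8.88
tool_pos: [0.5381, 0.0288, 0.1225]
tool_rot: [[0.962, -0.273, 0.001], [-0.273, -0.962, 0.001], [0.001, -0.001, -1.0]]
force: [0.5, 2.0, 0.6]
gripper_width: 0.0006
grasp_force: 0.7
```

```bash
python3 - <<'E'
from h import *
from plant import models
import cv2
s=tcp()
a=vision.grab_frame("scene");w=vision.grab_frame("wrist")
cv2.imwrite("pics/c3.png",np.hstack([cv2.resize(a[180:280,310:420],(440,400)),cv2.resize(w[:,150:500],(350,400))]))
E
```

```text
t 8.88 press xyz [-39.5 -57.8 122.5] F [0.5 2.  0.6] yawerr -0.31
```

View pics/c3.png

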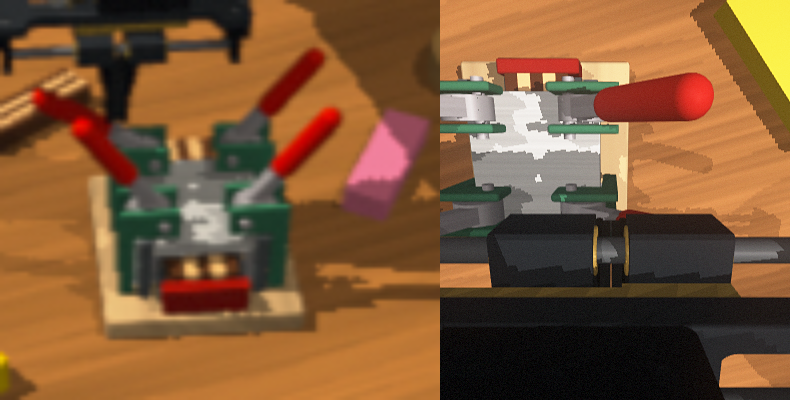

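The near right handle is down to about halfway, at crop (40,97), and the other three are still up. I'll press it 4 mm further, then go to the far left handle.

Call:
apply_moves([
  {"slide": [0,0,4],"roll": 0},
  {"slide": [0,0,0],"roll": 0},
  {"slide": [0,0,-30],"roll": 0},
  {"slide": [0,0,-30],"roll": 0},
  {"slide": [0,0,-27],"roll": 0},
  {"slide": [0,0,0],"roll": 0},
  {"slide": [19,-30,0],"roll": 0},
  {"slide": [19,-30,0],"roll": 0},
  {"slide": [19,-30,0],"roll": 0},
  {"slide": [19,-30,0],"roll": 0},
  {"slide": [0,0,0],"roll": 0},
  {"slide": [0,0,0],"roll": 0},
])

```text
t: 9.98
tool_pos: [0.6435, 0.1246, 0.2049]
tool_rot: [[0.963, -0.271, -0.002], [-0.271, -0.963, 0.001], [-0.002, -0.0, -1.0]]
force: [-0.2, -1.0, 0.1]
gripper_width: 0.0006
grasp_force: 0.0
```

```bash
python3 -c "
from h import *
tcp()"
```

```text
t 9.98 press xyz [ 36.4  62.7 204.9] F [-0.2 -1.   0.1] yawerr -0.2
```

Call:
apply_moves([
  {"slide": [0,1,15],"roll": 0},
  {"slide": [0,0,12],"roll": 0},
  {"slide": [0,0,12],"roll": 0},
  {"slide": [0,0,12],"roll": 0},
  {"slide": [0,0,12],"roll": 0},
  {"slide": [0,0,12],"roll": 0},
  {"slide": [0,0,10],"roll": 0},
  {"slide": [0,0,0],"roll": 0},
  {"slide": [0,0,0],"roll": 0},
])

```text
t: 10.73
tool_pos: [0.6433, 0.1212, 0.121]
tool_rot: [[0.962, -0.274, 0.0], [-0.274, -0.962, -0.0], [0.0, 0.0, -1.0]]
force: [0.6, 0.7, 0.8]
gripper_width: 0.0003
grasp_force: 0.1
```

```bash
python3 -c "
from h import *
tcp()"
```

```text
t 10.73 press xyz [ 37.1  59.5 121. ] F [0.6 0.7 0.8] yawerr -0.37
```

Call:
apply_moves([
  {"slide": [0,0,-30],"roll": 0},
  {"slide": [0,0,-30],"roll": 0},
  {"slide": [0,0,-25],"roll": 0},
  {"slide": [0,0,0],"roll": 0},
  {"slide": [0,31,0],"roll": 0},
  {"slide": [0,31,0],"roll": 0},
  {"slide": [0,31,0],"roll": 0},
  {"slide": [0,31,0],"roll": 0},
  {"slide": [0,0,0],"roll": 0},
  {"slide": [0,0,0],"roll": 0},
])

```text
t: 11.57
tool_pos: [0.6089, -0.0001, 0.2062]
tool_rot: [[0.961, -0.277, -0.0], [-0.277, -0.961, -0.001], [-0.0, 0.001, -1.0]]
force: [-0.1, 0.9, 0.2]
gripper_width: 0.0005
grasp_force: 0.0
```

```bash
python3 - <<'E'
from h import *
import cv2
s=tcp()
a=vision.grab_frame("scene");w=vision.grab_frame("wrist")
cv2.imwrite("pics/c4.png",np.hstack([cv2.resize(a[180:280,310:420],(440,400)),cv2.resize(w[:,150:500],(350,400))]))
E
```

```text
t 11.57 press xyz [ 36.5 -66.6 206.2] F [-0.1  0.9  0.2] yawerr -0.57
```

View pics/c4.png

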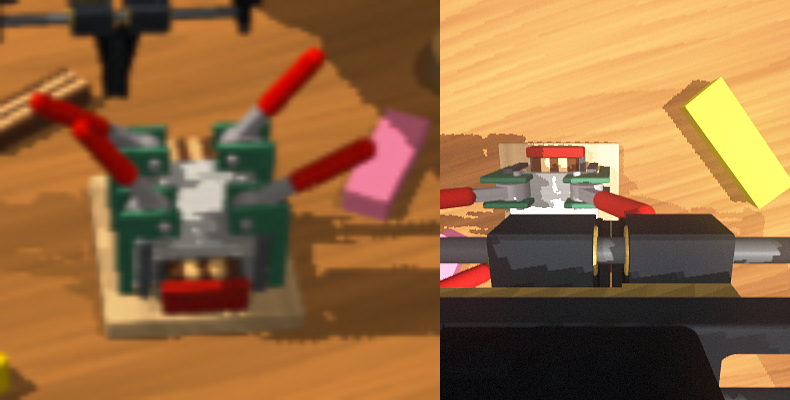

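The near right and far left handles are about halfway, and the other two are still up at crop (80,130) and (315,60). Next is the far right handle.

Call:
apply_moves([
  {"slide": [0,-1,15],"roll": 0},
  {"slide": [0,0,12],"roll": 0},
  {"slide": [0,0,12],"roll": 0},
  {"slide": [0,0,12],"roll": 0},
  {"slide": [0,0,12],"roll": 0},
  {"slide": [0,0,12],"roll": 0},
  {"slide": [0,0,11],"roll": 0},
  {"slide": [0,0,0],"roll": 0},
  {"slide": [0,0,0],"roll": 0},
])

```text
t: 12.42
tool_pos: [0.6092, 0.0036, 0.1197]
tool_rot: [[0.962, -0.273, -0.001], [-0.273, -0.962, 0.0], [-0.001, 0.0, -1.0]]
force: [-0.6, -0.5, 0.6]
gripper_width: 0.0003
grasp_force: 0.0
```

```bash
python3 -c "
from h import *
tcp()"
```

```text
t 12.42 press xyz [ 35.7 -63.  119.7] F [-0.6 -0.5  0.6] yawerr -0.33
```

Call:
apply_moves([
  {"slide": [0,0,-30],"roll": 0},
  {"slide": [0,0,-30],"roll": 0},
  {"slide": [0,0,-25],"roll": 0},
  {"slide": [0,0,0],"roll": 0},
  {"slide": [-18,-31,0],"roll": 0},
  {"slide": [-18,-31,0],"roll": 0},
  {"slide": [-18,-31,0],"roll": 0},
  {"slide": [-18,-31,0],"roll": 0},
  {"slide": [0,0,0],"roll": 0},
  {"slide": [0,0,0],"roll": 0},
  {"slide": [0,0,0],"roll": 0},
])

```text
t: 13.33
tool_pos: [0.5744, 0.1419, 0.2054]
tool_rot: [[0.962, -0.274, -0.0], [-0.274, -0.962, -0.001], [0.0, 0.001, -1.0]]
force: [1.6, -0.3, -0.5]
gripper_width: 0.0006
grasp_force: 0.0
```

```bash
python3 -c "
from h import *
tcp()"
```

```text
t 13.33 press xyz [-34.9  60.9 205.4] F [ 1.6 -0.3 -0.5] yawerr -0.34
```

Now near left: press to about 120 mm, then rise.

Call:
apply_moves([
  {"slide": [-1,0,15],"roll": 0},
  {"slide": [0,0,12],"roll": 0},
  {"slide": [0,0,12],"roll": 0},
  {"slide": [0,0,12],"roll": 0},
  {"slide": [0,0,12],"roll": 0},
  {"slide": [0,0,12],"roll": 0},
  {"slide": [0,0,10],"roll": 0},
  {"slide": [0,0,0],"roll": 0},
  {"slide": [0,0,0],"roll": 0},
])

```text
t: 14.08
tool_pos: [0.5732, 0.1425, 0.1196]
tool_rot: [[0.962, -0.274, -0.001], [-0.274, -0.962, -0.0], [-0.001, 0.0, -1.0]]
force: [-0.2, 0.3, -0.5]
gripper_width: 0.0007
grasp_force: 0.0
```

```bash
python3 -c "
from h import *
tcp()"
```

```text
t 14.08 press xyz [-36.2  61.2 119.6] F [-0.2  0.3 -0.5] yawerr -0.35
```

Call:
apply_moves([
  {"slide": [0,0,-30],"roll": 0},
  {"slide": [0,0,-30],"roll": 0},
  {"slide": [0,0,-25],"roll": 0},
  {"slide": [0,0,0],"roll": 0},
  {"slide": [0,39,0],"roll": 0},
  {"slide": [0,39,0],"roll": 0},
  {"slide": [0,39,0],"roll": 0},
  {"slide": [0,39,0],"roll": 0},
  {"slide": [0,0,0],"roll": 0},
  {"slide": [0,0,0],"roll": 0},
  {"slide": [0,0,0],"roll": 0},
])

```text
t: 15.0
tool_pos: [0.5306, -0.0068, 0.2053]
tool_rot: [[0.962, -0.274, -0.0], [-0.274, -0.962, 0.0], [-0.0, -0.0, -1.0]]
force: [-0.3, 0.3, 0.6]
gripper_width: 0.0003
grasp_force: 0.0
```

```bash
python3 - <<'E'
from h import *
import cv2
s=tcp()
a=vision.grab_frame("scene");w=vision.grab_frame("wrist")
cv2.imwrite("pics/c5.png",np.hstack([cv2.resize(a[180:280,310:420],(440,400)),cv2.resize(w[:,150:500],(350,400))]))
E
```

```text
t 15.0 press xyz [-37.2 -94.1 205.3] F [-0.3  0.3  0.6] yawerr -0.34
```

View pics/c5.png

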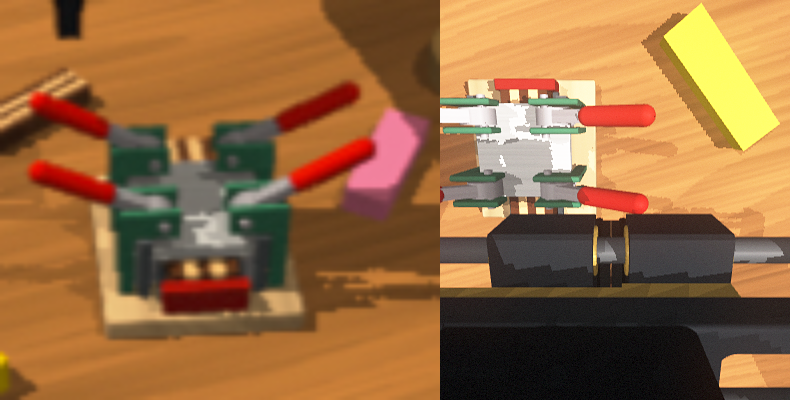

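All four handles are about halfway, with similar tilts in the picture. Second round: near right goes fully down first.

Call:
apply_moves([
  {"slide": [0,0,30],"roll": 0},
  {"slide": [0,0,20],"roll": 0},
  {"slide": [0,0,12],"roll": 0},
  {"slide": [0,0,12],"roll": 0},
  {"slide": [0,0,12],"roll": 0},
  {"slide": [0,0,12],"roll": 0},
  {"slide": [0,0,8],"roll": 0},
  {"slide": [0,0,3],"roll": 0},
  {"slide": [0,0,0],"roll": 0},
  {"slide": [0,0,0],"roll": 0},
])

```text
t: 15.93
tool_pos: [0.5314, -0.0083, 0.0974]
tool_rot: [[0.962, -0.274, 0.001], [-0.274, -0.962, -0.002], [0.002, 0.001, -1.0]]
force: [-2.9, -5.4, 6.9]
gripper_width: -0.0
grasp_force: 3.5
```

Call:
apply_moves([
  {"slide": [0,0,2],"roll": 0},
  {"slide": [0,0,0],"roll": 0},
  {"slide": [0,0,0],"roll": 0},
])

```text
t: 16.18
tool_pos: [0.5316, -0.0084, 0.0968]
tool_rot: [[0.962, -0.274, 0.002], [-0.274, -0.962, -0.003], [0.002, 0.002, -1.0]]
force: [-9.5, -4.7, 22.2]
gripper_width: 0.0005
grasp_force: 11.4
```

Call:
apply_moves([
  {"slide": [0,0,-35],"roll": 0},
  {"slide": [0,0,-38],"roll": 0},
  {"slide": [0,0,-38],"roll": 0},
  {"slide": [15,-38,0],"roll": 0},
  {"slide": [15,-38,0],"roll": 0},
  {"slide": [15,-38,0],"roll": 0},
  {"slide": [15,-38,0],"roll": 0},
  {"slide": [13,-36,0],"roll": 0},
  {"slide": [0,0,0],"roll": 0},
  {"slide": [0,0,0],"roll": 0},
  {"slide": [0,0,0],"roll": 0},
])

```text
t: 17.1
tool_pos: [0.6523, 0.1537, 0.2053]
tool_rot: [[0.962, -0.273, -0.0], [-0.273, -0.962, -0.0], [-0.0, 0.0, -1.0]]
force: [-0.5, -0.9, 0.3]
gripper_width: 0.0004
grasp_force: 0.0
```

```bash
python3 -c "
from h import *
tcp()"
```

```text
t 17.1 press xyz [ 37.1  93.2 205.3] F [-0.5 -0.9  0.3] yawerr -0.31
```

Call:
apply_moves([
  {"slide": [0,0,30],"roll": 0},
  {"slide": [0,0,20],"roll": 0},
  {"slide": [0,0,12],"roll": 0},
  {"slide": [0,0,12],"roll": 0},
  {"slide": [0,0,12],"roll": 0},
  {"slide": [0,0,12],"roll": 0},
  {"slide": [0,0,8],"roll": 0},
  {"slide": [0,0,5],"roll": 0},
  {"slide": [0,0,0],"roll": 0},
  {"slide": [0,0,0],"roll": 0},
])

```text
t: 17.93
tool_pos: [0.654, 0.1553, 0.0975]
tool_rot: [[0.962, -0.273, 0.005], [-0.273, -0.962, 0.003], [0.004, -0.004, -1.0]]
force: [1.2, 5.5, 7.4]
gripper_width: 0.0005
grasp_force: 3.9
```

Call:
apply_moves([
  {"slide": [0,0,-35],"roll": 0},
  {"slide": [0,0,-38],"roll": 0},
  {"slide": [0,0,-38],"roll": 0},
  {"slide": [0,38,0],"roll": 0},
  {"slide": [0,38,0],"roll": 0},
  {"slide": [0,38,0],"roll": 0},
  {"slide": [0,38,0],"roll": 0},
  {"slide": [0,36,0],"roll": 0},
  {"slide": [0,0,0],"roll": 0},
  {"slide": [0,0,0],"roll": 0},
  {"slide": [0,0,0],"roll": 0},
])

```text
t: 18.85
tool_pos: [0.6011, -0.0271, 0.2063]
tool_rot: [[0.962, -0.274, 0.001], [-0.274, -0.962, -0.0], [0.001, -0.0, -1.0]]
force: [-0.1, 0.0, 0.5]
gripper_width: 0.0002
grasp_force: 0.0
```

```bash
python3 - <<'E'
from h import *
import cv2
s=tcp()
a=vision.grab_frame("scene");w=vision.grab_frame("wrist")
cv2.imwrite("pics/c6.png",np.hstack([cv2.resize(a[180:280,310:420],(440,400)),cv2.resize(w[:,150:500],(350,400))]))
E
```

```text
t 18.85 press xyz [ 36.2 -94.8 206.3] F [-0.1  0.   0.5] yawerr -0.37
```

View pics/c6.png

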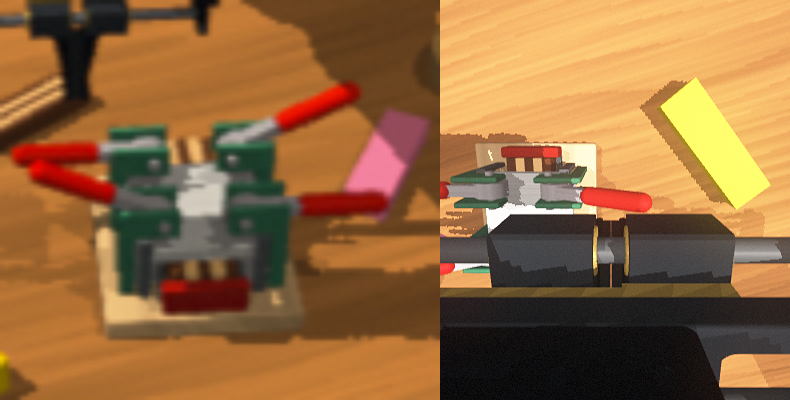

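The near right and far left handles are level, and the other two are still halfway. Next are far right and near left.

Call:
apply_moves([
  {"slide": [0,0,30],"roll": 0},
  {"slide": [0,0,20],"roll": 0},
  {"slide": [0,0,12],"roll": 0},
  {"slide": [0,0,12],"roll": 0},
  {"slide": [0,0,12],"roll": 0},
  {"slide": [0,0,12],"roll": 0},
  {"slide": [0,0,8],"roll": 0},
  {"slide": [0,0,6],"roll": 0},
  {"slide": [0,0,0],"roll": 0},
  {"slide": [0,0,0],"roll": 0},
])

```text
t: 19.78
tool_pos: [0.6015, -0.0282, 0.0966]
tool_rot: [[0.962, -0.274, 0.002], [-0.274, -0.962, -0.002], [0.002, 0.002, -1.0]]
force: [-12.2, -3.9, 29.0]
gripper_width: 0.0004
grasp_force: 14.7
```

Call:
apply_moves([
  {"slide": [0,0,-35],"roll": 0},
  {"slide": [0,0,-38],"roll": 0},
  {"slide": [0,0,-39],"roll": 0},
  {"slide": [-15,-38,0],"roll": 0},
  {"slide": [-15,-38,0],"roll": 0},
  {"slide": [-15,-38,0],"roll": 0},
  {"slide": [-15,-38,0],"roll": 0},
  {"slide": [-12,-37,0],"roll": 0},
  {"slide": [0,0,0],"roll": 0},
  {"slide": [0,0,0],"roll": 0},
  {"slide": [0,0,0],"roll": 0},
])

```text
t: 20.7
tool_pos: [0.5834, 0.1742, 0.2052]
tool_rot: [[0.962, -0.273, -0.0], [-0.273, -0.962, -0.0], [-0.0, 0.0, -1.0]]
force: [0.6, 0.3, -0.5]
gripper_width: 0.0005
grasp_force: 0.0
```

```bash
python3 -c "
from h import *
tcp()"
```

```text
t 20.7 press xyz [-34.8  94.4 205.2] F [ 0.6  0.3 -0.5] yawerr -0.32
```

Call:
apply_moves([
  {"slide": [-1,0,30],"roll": 0},
  {"slide": [0,0,20],"roll": 0},
  {"slide": [0,0,12],"roll": 0},
  {"slide": [0,0,12],"roll": 0},
  {"slide": [0,0,12],"roll": 0},
  {"slide": [0,0,12],"roll": 0},
  {"slide": [0,0,8],"roll": 0},
  {"slide": [0,0,5],"roll": 0},
  {"slide": [0,0,0],"roll": 0},
  {"slide": [0,0,0],"roll": 0},
])

```text
t: 21.53
tool_pos: [0.5834, 0.1754, 0.097]
tool_rot: [[0.962, -0.273, 0.003], [-0.273, -0.962, 0.001], [0.003, -0.001, -1.0]]
force: [-5.9, -0.3, 20.0]
gripper_width: 0.0004
grasp_force: 9.9
```

Call:
apply_moves([
  {"slide": [0,0,-35],"roll": 0},
  {"slide": [0,0,-38],"roll": 0},
  {"slide": [0,0,-38],"roll": 0},
  {"slide": [-38,0,0],"roll": 0},
  {"slide": [-38,0,0],"roll": 0},
  {"slide": [0,0,0],"roll": 0},
  {"slide": [0,0,0],"roll": 0},
])

```text
t: 22.12
tool_pos: [0.5078, 0.1957, 0.2057]
tool_rot: [[0.962, -0.271, 0.001], [-0.271, -0.962, -0.002], [0.001, 0.002, -1.0]]
force: [0.2, -1.4, 0.0]
gripper_width: 0.0005
grasp_force: 0.0
```

```bash
python3 - <<'E'
from h import *
import cv2
s=tcp()
a=vision.grab_frame("scene");w=vision.grab_frame("wrist")
cv2.imwrite("pics/c7.png",np.hstack([cv2.resize(a[180:280,310:420],(440,400)),cv2.resize(w[:,150:500],(350,400))]))
E
```

```text
t 22.12 press xyz [-113.4   94.9  205.7] F [ 0.2 -1.4  0. ] yawerr -0.21
```

View pics/c7.png

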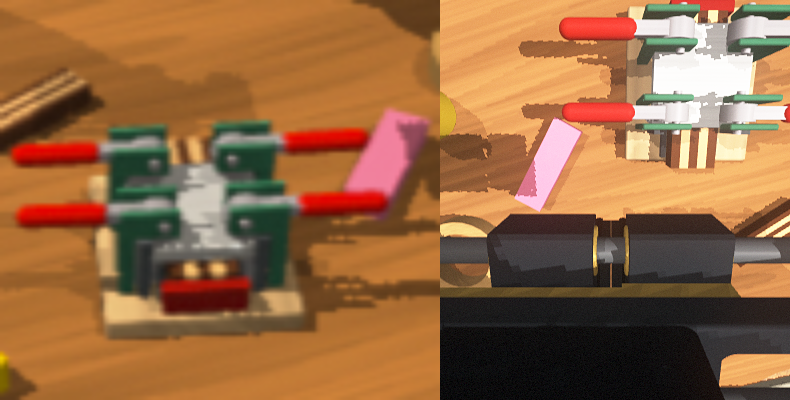

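All four handles are level, the block sits against the stop, and the gripper is clear. Handing in.

```bash
python3 -c "
from plant import robot
print(robot.close_job())"
```

```text
the job is handed in; nothing more can be done
None
```

I pushed the striped block home against the stop, pressed all four handles down in cross order over two rounds, and handed in the job at about 22 s; no verdict came back, but the last picture shows all four handles level.

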